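# Make up the touch-up kit and the shelf kit

## Robot

A 6-joint arm with a two-finger parallel gripper is mounted at the origin on the work surface. World frame = base frame: x ahead of the robot, y to its left, z up, the work surface at z = 0. Lengths are in m, angles in rad, forces in N, time in s.
With the tool pointing down it reaches from about 0.325 to 0.775 m from the base axis. Payload 5.5 kg.
Tool frame: the origin (TCP) lies at the very end of the fingers, on their centre line; the grasp point (between the pads) lies 19 mm behind it; z points along the fingers, y is the line along which they close (so a half turn about z gives the same grasp; the last joint's range is limited). The gripper opens to 85 mm and grips with 20 to 120 N. Pads are 22 mm wide; open, the fingers measure 114 mm over their backs; the gripper's body (76 mm by 85 mm) begins 54 mm behind the grasp point. The pads swing forward as they close: fully open they stand 13 mm farther back than shut.
Start: joints at [1.156, 0.091, 1.231, -0, 1.82, -0.057], TCP at [0.21, 0.562, 0.196] pointing down, gripper open.
Joint ranges: [-2.87, 2.87], [-0.86, 2.18], [0.17, 2.46], [-1.51, 4.65], [0.06, 2.69], [-2.65, 2.65]. Speed limits (rad/s): [2.57, 2.57, 3.01, 3.14, 3.14, 3.14].

## Interface

Orientations are given as a unit quaternion [w, x, y, z].
In Python, from bench import bot gives the robot as it stands. Calls block until the motion is done:
- bot.move_pose(position, orientation): joint-space move of the TCP to a pose.
- bot.servo_line(position, rate=0.15, rotation=None): straight line of the TCP; rotation=None keeps the orientation; rate is the mean speed in m/s.
- bot.move_joints(angles): joint-space move.
- bot.command_gripper(opening): finger opening in m; the grip force is fixed at half the most; returns when the fingers have stopped.
- bot.pause(seconds).
- bot.ik(position, orientation): joint angles nearest the present ones, or None.
- bot.observe(): the state.
- bot.get_image(name): name is "scene" or "top" or "wrist"; returns a dict with "color" (480x640x3 uint8, red, green, blue), "mtx" (3x3 intrinsics, pixels), "xyz" and "rotation" of the camera in the world; the wrist camera has in their place "tool_from_camera" (4x4, takes a point from camera to tool coordinates, whose origin is the TCP and whose axes are the flange's). Camera axes: x right, y down, z forward; pixel columns grow to the right and rows downward; lengths in m; the calibration is good to about 2 mm. A picture is of the moment at which its call begins: read the wrist's pose just before it. There is no depth.
A pose or a line that the arm cannot do raises bot.MotionError and nothing moves.
- bot.close_job(): hands the job in; it is judged then, once.
The state is a dict: "t": time; "joints": joint angles; "qd": joint speeds; "joint_torque": joint torques, N m; "tcp_pos": TCP position; "ee_rot": TCP orientation; "force": force on the tool from outside, world axes, zero at the start; "torque": the same for the moment, N m; "opening": finger opening in m; "grip_force": force on a finger pad.
Only numpy, scipy, OpenCV 4.12 (cv2) and the standard library are available. Lean on these libraries where they do the work, as an engineer would, in place of code of your own. Each camera call takes 0.05 s, during which the arm holds its last target. There are 200 camera calls.

## Task

Make up two kits from the stock on the bench: put the large paint tin and the cork sanding block in the square tray, and the small tin, the pine cleat and the steel angle bracket in the long tray. Everything must lie fully inside its tray, flat on the tray's floor and the same way up as it is now, nothing on top of anything else. Leave the glass jar, the tape roll and the black case where they are.

Things in the scene. Friction and masses are not known exactly. Their poses are not given: they have to be found in the camera images.
- square_tray: Square shallow plywood tray for the touch-up kit, fixed to the bench: 170 x 170 mm outside, rim 12 mm high, walls 4 mm thick, floor 4 mm thick (clear inside 162 x 162 mm). Origin: centre of its underside, on the bench; x and y parallel to its sides, z up.
- long_tray: Long shallow plywood tray for the shelf kit, fixed to the bench: 240 mm (its x) by 120 mm (its y) outside, rim 12 mm high, walls 4 mm thick, floor 4 mm thick (clear inside 232 x 112 mm). Origin: centre of its underside, on the bench; z up.
- large_tin: Large paint tin, closed: upright steel cylinder with a paper band, 60 mm diameter, 63 mm high, about 0.35 kg. Origin: centre of its underside; z up along its axis.
- small_tin: Small tin, closed: upright steel cylinder with a paper band, 42 mm diameter, 47 mm high, about 0.15 kg. Origin: centre of its underside; z up along its axis.
- sanding_block: Cork sanding block with a dark rubber sole underneath: 65 mm (its x) by 40 mm (its y) by 30 mm high, about 60 g. Origin: centre of its underside; z up.
- cleat: Short pine shelf cleat (wooden batten) with two dark screw holes in its top: 90 mm (its x) by 26 mm (its y) by 30 mm high, about 60 g. Origin: centre of its underside; z up.
- angle_bracket: L-shaped dark steel angle bracket, about 120 g: a flat foot 50 mm (its x) by 30 mm (its y) by 5 mm thick lies on the bench, and an upright leg 6 mm thick (x from -25 to -19 mm), 30 mm wide (y) and 55 mm high stands on the foot's -x end. Origin: centre of the foot's underside; z up. It can be gripped across the 30 mm width of the upright leg.
- glass_jar: Bystander: clear glass jar of brass screws with a black lid, 52 mm diameter, 60 mm high, upright. Origin: centre of its underside. Stays where it is.
- tape_roll: Bystander: roll of paper tape lying flat, a ring 64 mm outside, 42 mm hole, 24 mm high. Origin: centre of its underside. Stays where it is.
- black_case: Bystander: small black plastic case, 60 mm (its x) by 45 mm (its y) by 34 mm high. Origin: centre of its underside. Stays where it is.

How it is judged:
By the outcome, as a careful person would: the job done as asked, in the order asked, and still so for the second after the job is handed in, with the robot touching nothing.
It also fails if it takes over 128 s, if anything falls off the work surface, if the arm or the gripper's body presses on something with over 40 N, if the wrist force passes 120 N, or if a joint passes its speed limit or range.

## Working session

There is one attempt and no reset: what is moved stays moved. The work goes in short steps, each a Python script; the robot and the scene stay as the last script left them, time stands still between calls to the robot, and variables do not carry over. Pictures are saved under pics/ and viewed, at most 14 in all, crops included, and the job is handed in when it is done.

```bash
mkdir -p pics; python3 - <<'E'
from bench import bot
import cv2,json
for n in("top","scene"):
    im=bot.get_image(n); cv2.imwrite(f"pics/{n}0.png",im["color"][:,:,::-1])
    print(n,im["mtx"],im["xyz"],im["rotation"])
o=bot.observe();print({k:o[k] for k in("t","tcp_pos","ee_rot","opening")})
E
```

```text
top [[544.20242792   0.         331.1273534 ]
 [  0.         544.20242792 247.43040389]
 [  0.           0.           1.        ]] [ 0.49797807 -0.00498484  1.15023161] [ 0.02539882 -0.70461014  0.70853243 -0.02934685]
scene [[503.72085722   0.         319.70067237]
 [  0.         503.72085722 250.32599105]
 [  0.           0.           1.        ]] [0.86285291 0.48963499 0.65413936] [-0.09921707  0.26925142  0.89455824 -0.3426736 ]
{'t': 0.1, 'tcp_pos': array([0.2100311 , 0.5616997 , 0.19494859]), 'ee_rot': array([-1.97676888e-04,  1.77978944e-01,  9.84033894e-01, -8.67517766e-04]), 'opening': 0.08532130912955152}
```

View pics/top0.png

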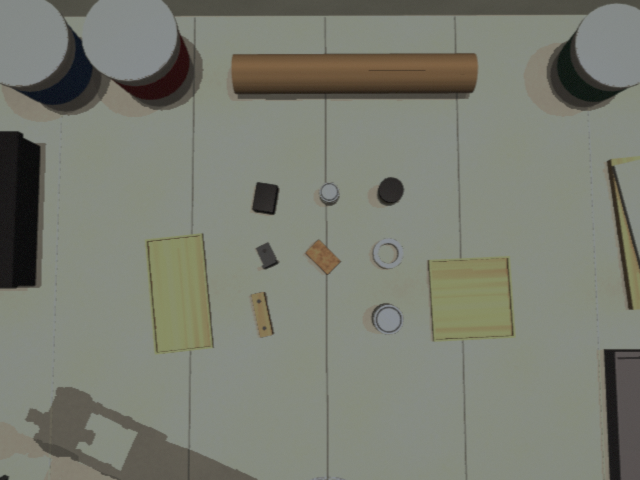

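View pics/scene0.png

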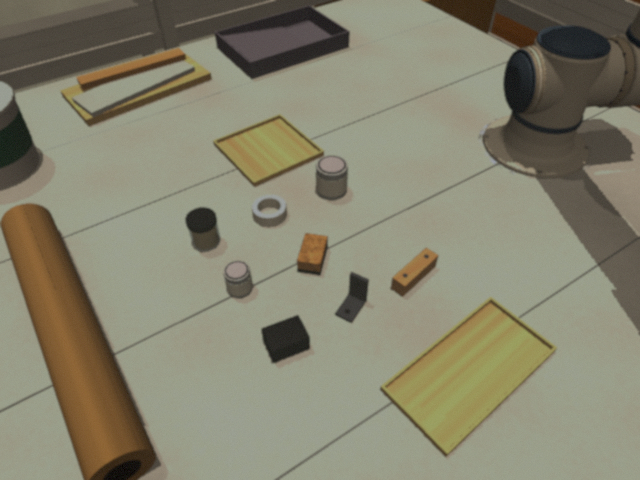

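The top view is about 2 mm per pixel. The long tray is at (180,293), the square tray at (471,299), the large tin at (387,318) and the small tin at (329,194). The block is at (323,257), the cleat at (262,314) and the bracket at (266,256), with its leg direction visible in the scene view at (358,287). I'll take closer wrist views.

```bash
cat > h.py <<'E'
from bench import bot
import numpy as np, cv2, pickle
from scipy.spatial.transform import Rotation as R
def rot(q): return R.from_quat(np.roll(q,-1))
def down(yaw):  # tool y axis (closing line) at world angle yaw, z down
    y=np.array([np.cos(yaw),np.sin(yaw),0]); z=np.array([0,0,-1.]); x=np.cross(y,z)
    return np.roll(R.from_matrix(np.c_[x,y,z]).as_quat(),1)
def shot(n,save=None):
    o=bot.observe(); im=bot.get_image(n)
    if n=="wrist":
        T=np.eye(4);T[:3,:3]=rot(o["ee_rot"]).as_matrix();T[:3,3]=o["tcp_pos"];T=T@im["tool_from_camera"]
        c,M=T[:3,3],T[:3,:3]
    else: c,M=np.array(im["xyz"]),rot(im["rotation"]).as_matrix()
    bgr=np.ascontiguousarray(im["color"][:,:,::-1])
    if save: cv2.imwrite(f"pics/{save}.png",bgr); pickle.dump((bgr,im["mtx"],c,M),open(f"pics/{save}.pkl","wb"))
    return bgr,im["mtx"],c,M
def cast(uv,z,K,c,M):
    uv=np.atleast_2d(np.asarray(uv,float)); d=np.c_[uv,np.ones(len(uv))]@np.linalg.inv(K).T@M.T
    return c+d*((z-c[2])/d[:,2])[:,None]
E
python3 - <<'E'
from h import *
o=bot.observe(); R0=rot(o["ee_rot"]).as_matrix(); print("closing axis",R0[:,1])
im=bot.get_image("wrist"); print(im["tool_from_camera"].round(4),im["mtx"])
for z in(.3,.35,.4,.45):
  for x in (.4,.45,.5): print(z,x,[(a, None if (j:=bot.ik([x,0.03,z],down(a))) is None else np.round(j,2)) for a in (np.pi/2,-np.pi/2)])
E
```

```text
closing axis [ 0.35027428  0.93664549 -0.0017777 ]
[[ 1.100e-03 -9.509e-01 -3.094e-01  7.910e-02]
 [ 1.000e+00  1.100e-03  2.000e-04  6.000e-04]
 [ 2.000e-04 -3.094e-01  9.509e-01 -1.781e-01]
 [ 0.000e+00  0.000e+00  0.000e+00  1.000e+00]] [[360.90087868   0.         311.44697602]
 [  0.         360.90087868 238.56709022]
 [  0.           0.           1.        ]]
0.3 0.4 [(1.5707963267948966, array([-0.01, -0.39,  1.47, -0.  ,  2.05, -1.58])), (-1.5707963267948966, array([-0.01, -0.39,  1.47, -0.  ,  2.05,  1.56]))]
0.3 0.45 [(1.5707963267948966, array([-0.01, -0.26,  1.37, -0.  ,  2.03, -1.58])), (-1.5707963267948966, array([-0.01, -0.26,  1.37, -0.  ,  2.03,  1.56]))]
0.3 0.5 [(1.5707963267948966, array([-0.01, -0.13,  1.26, -0.  ,  2.01, -1.58])), (-1.5707963267948966, array([-0.01, -0.13,  1.26, -0.  ,  2.01,  1.56]))]
0.35 0.4 [(1.5707963267948966, array([-0.01, -0.34,  1.34, -0.  ,  2.14, -1.58])), (-1.5707963267948966, array([-0.01, -0.34,  1.34, -0.  ,  2.14,  1.56]))]
0.35 0.45 [(1.5707963267948966, array([-0.01, -0.21,  1.24, -0.  ,  2.11, -1.58])), (-1.5707963267948966, a
[... 448 characters left out ...]
-1.5707963267948966, array([-0.01, -0.16,  1.1 , -0.  ,  2.2 ,  1.56]))]
0.4 0.5 [(1.5707963267948966, array([-0.01, -0.03,  0.98, -0.  ,  2.19, -1.58])), (-1.5707963267948966, array([-0.01, -0.03,  0.98, -0.  ,  2.19,  1.56]))]
0.45 0.4 [(1.5707963267948966, array([-0.01, -0.21,  1.04, -0.  ,  2.31, -1.58])), (-1.5707963267948966, array([-0.01, -0.21,  1.04, -0.  ,  2.31,  1.56]))]
0.45 0.45 [(1.5707963267948966, array([-0.01, -0.09,  0.93, -0.  ,  2.3 , -1.58])), (-1.5707963267948966, array([-0.01, -0.09,  0.93, -0.  ,  2.3 ,  1.56]))]
0.45 0.5 [(1.5707963267948966, array([-0.01,  0.04,  0.8 , -0.  ,  2.29, -1.58])), (-1.5707963267948966, array([-0.01,  0.04,  0.8 , -0.  ,  2.29,  1.56]))]
```

```bash
python3 - <<'E'
from h import *
q=down(-np.pi/2)
ims=[]
for i,(x,y,z) in enumerate([(.38,.22,.26),(.38,.0,.30),(.38,-.2,.26)]):
    bot.move_pose([x,y,z],q); bot.pause(.3); ims.append(shot("wrist",f"w{i}")[0])
print(bot.observe()["t"])
a=np.hstack(ims[:2]); cv2.imwrite("pics/m0.png",np.vstack([cv2.resize(ims[0],(600,450))[:300],cv2.resize(ims[2],(600,450))[:300]]))
E
```

```text
4.725
```

View pics/w1.png

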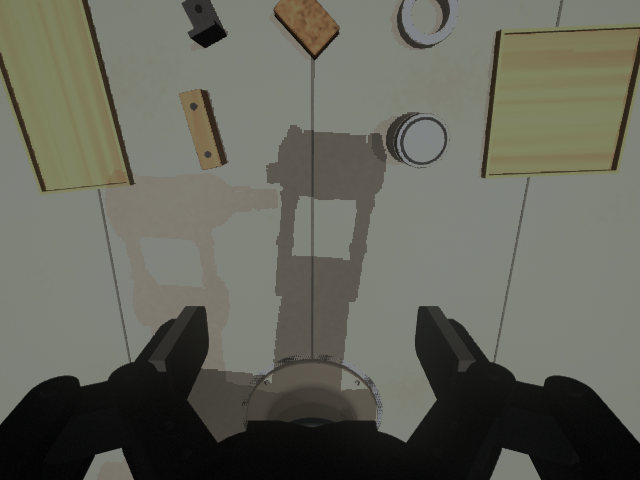

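View pics/m0.png

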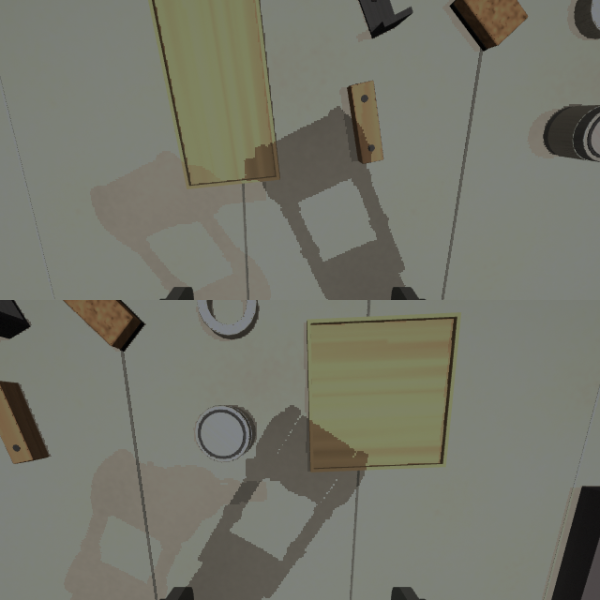

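w1 shows the cleat at (203,130), the large tin's lid at (421,140) and the square tray at (565,100). The block and bracket are cut off at the top edge. In the bracket at (205,30), the upright leg is the end nearest the robot. I need one more view from further out.

```bash
python3 - <<'E'
from h import *
bot.move_pose([.49,.03,.30],down(-np.pi/2)); bot.pause(.3); shot("wrist","w3"); print(bot.observe()["t"])
b=cv2.imread("pics/top0.png")[220:370,140:530]; cv2.imwrite("pics/topc.png",cv2.resize(b,None,fx=2,fy=2,interpolation=cv2.INTER_CUBIC))
E
```

```text
6.0833
```

View pics/w3.png

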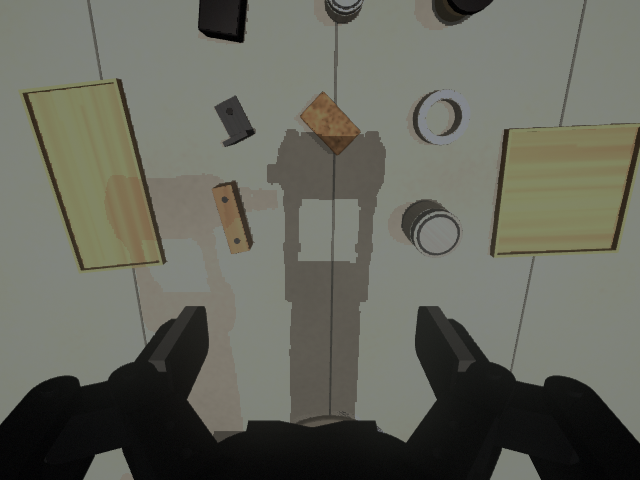

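w3 shows the bracket at (237,120) with the leg's top edge near (222,146)–(254,132). The cleat's holes are at (225,199) and (237,241), the block at (330,122) and the large tin's lid at (438,235). The long tray's corners are near (22,92), (120,80), (163,262) and (82,269). The square tray's are near (505,128) and (617,250). I'll segment and zoom in.

```bash
cat > seg.py <<'E'
from h import *
def masks(b):
    h=cv2.cvtColor(b,cv2.COLOR_BGR2HSV); return h
for n in("w3","w1","top"):
    if n=="top": b,K,c,M=shot("top","top1")
    else: b,K,c,M=pickle.load(open(f"pics/{n}.pkl","rb"))
    h=cv2.cvtColor(b,cv2.COLOR_BGR2HSV)
    m=cv2.inRange(h,(5,70,40),(35,255,255)); m[300:]=0
    if n=="top": m[:160]=0
    m=cv2.morphologyEx(m,cv2.MORPH_CLOSE,np.ones((5,5)))
    for k in cv2.findContours(m,0,2)[0]:
        A=cv2.contourArea(k)
        if A<150: continue
        (u,v),_,_=cv2.minAreaRect(k)
        z=.012 if A>(3000 if n!="w1" else 8000) else .03
        P=cast(k[:,0],z,K,c,M)[:,:2].astype(np.float32)
        (x,y),(w,l),a=cv2.minAreaRect(P*1000)
        print(n,int(A),(int(u),int(v)),"ctr",round(x,1),round(y,1),"size",round(w,1),round(l,1),"ang",round(a,1))
b,K,c,M=pickle.load(open("pics/w3.pkl","rb"))
cv2.imwrite("pics/c3.png",cv2.resize(b[80:260,205:370],None,fx=3.3,fy=3.3,interpolation=cv2.INTER_CUBIC))
print("cleat holes",cast([(225,199),(237,241)],.03,K,c,M).round(4))
print("cam",c)
E
python3 seg.py
```

```text
w3 1599 (232, 217) ctr 451.5 130.2 size 91.8 31.9 ang 12.1
w3 16620 (564, 189) ctr 479.6 -300.7 size 169.6 176.5 ang 2.4
w3 1844 (330, 123) ctr 566.7 7.5 size 64.1 39.5 ang 45.0
w3 17224 (92, 176) ctr 493.6 305.8 size 238.9 124.9 ang 6.0
w1 2001 (202, 128) ctr 449.7 129.7 size 89.3 32.5 ang 12.4
w1 20784 (560, 100) ctr 479.0 -300.2 size 168.7 174.9 ang 2.4
w1 2042 (306, 18) ctr 566.3 7.4 size 65.4 40.8 ang 45.1
w1 15766 (57, 94) ctr 482.8 304.5 size 217.6 125.4 ang 6.0
top 3136 (469, 279) ctr 517.2 -301.2 size 88.3 167.6 ang 2.3
top 2937 (176, 268) ctr 541.7 306.7 size 134.3 116.7 ang 6.2
top 1385 (625, 229) ctr 620.5 -621.8 size 292.4 45.3 ang 2.9
cleat holes [[0.4765 0.1383 0.03  ]
 [0.4207 0.1267 0.03  ]]
cam [0.56954149 0.02937783 0.47819483]
```

View pics/c3.png

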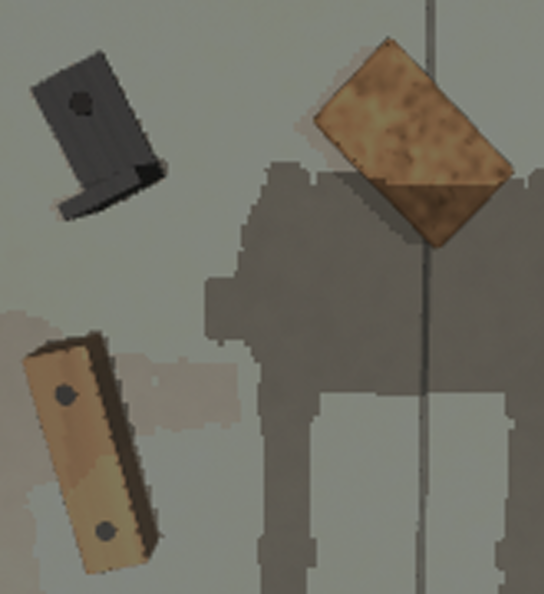

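The crop gives the bracket's foot far-end corners at (235,96) and (215,107), with the leg-top centre near (239.5,138). It also confirms that the block's and cleat's tops are cleanly outlined. Next I'll measure the bracket and tins.

```bash
python3 - <<'E'
from h import *
b,K,c,M=pickle.load(open("pics/w3.pkl","rb"))
F=cast([(235.3,95.8),(215,106.7)],.005,K,c,M)[:,:2]; L=cast([(224.4,144.2),(254.7,131.5),(239.5,137.9)],.055,K,c,M)[:,:2]
print("foot",F.round(4),F.mean(0),"leg",L.round(4)); v=F.mean(0)-L[2]; print("dist",np.linalg.norm(v),"yaw",np.degrees(np.arctan2(v[1],v[0])),
 "yaw leg",np.degrees(np.arctan2(*(L[1]-L[0])[::-1]))+90,"yaw foot",np.degrees(np.arctan2(*(F[0]-F[1])[::-1]))+90)
def disc(n,box,z,thr):
    b,K,c,M=pickle.load(open(f"pics/{n}.pkl","rb"))
    u0,v0,u1,v1=box; g=cv2.cvtColor(b,cv2.COLOR_BGR2GRAY)[v0:v1,u0:u1]
    t,m=cv2.threshold(g,thr,255,0)
    ks=[k for k in cv2.findContours(m,cv2.RETR_CCOMP,2)[0] if cv2.contourArea(k)>30]
    for k in ks:
        P=cast(k[:,0]+[u0,v0],z,K,c,M)[:,:2].astype(np.float32)*1000
        (x,y),r=cv2.minEnclosingCircle(P); print(n,box,"A",cv2.contourArea(k),"ctr",round(x,1),round(y,1),"r",round(r,1),"fill",round(cv2.contourArea(P)/(3.14159*r*r),2))
disc("w3",(395,195,470,262),.063,150)
disc("w1",(380,105,455,172),.063,150)
disc("top1",(372,300,405,336),.063,125)
disc("top1",(316,180,343,207),.047,125)
b,K,c,M=pickle.load(open("pics/top1.pkl","rb"))
print("top: tin s,l,tape,jar,case",cast([(329,192)],.047,K,c,M)[0,:2],cast([(388,319)],.063,K,c,M)[0,:2],cast([(388,253)],.024,K,c,M)[0,:2],cast([(391,190)],.06,K,c,M)[0,:2],cast([(265,197)],.034,K,c,M)[0,:2])
t=lambda p,q:np.hstack([cv2.resize(i,(380,380)) for i in (p,q)])
w=pickle.load(open("pics/w3.pkl","rb"))[0]
cv2.imwrite("pics/tins.png",t(w[190:266,395:471],b[175:213,310:348]))
E
```

```text
foot [[0.5993 0.1222]
 [0.5868 0.1481]] [0.59305295 0.13514557] leg [[0.5449 0.1282]
 [0.5587 0.0931]
 [0.5518 0.1106]]
dist 0.04799651556076797 yaw 30.77512839311362 yaw leg 21.481120543906698 yaw foot 25.814705425884796
top1 (372, 300, 405, 336) A 350.5 ctr 438.7 -123.7 r 21.8 fill 0.92
top1 (372, 300, 405, 336) A 357.0 ctr 442.3 -123.5 r 47.1 fill 0.2
top1 (316, 180, 343, 207) A 142.0 ctr 699.2 -7.4 r 14.8 fill 0.88
top1 (316, 180, 343, 207) A 135.0 ctr 695.5 -19.0 r 31.0 fill 0.19
top1 (316, 180, 343, 207) A 108.0 ctr 695.6 10.8 r 28.2 fill 0.18
top: tin s,l,tape,jar,case [ 0.69753797 -0.00769228] [ 0.43925249 -0.12336001] [ 0.57312939 -0.12948975] [ 0.69868355 -0.1333678 ] [0.69005606 0.12486635]
```

View pics/tins.png

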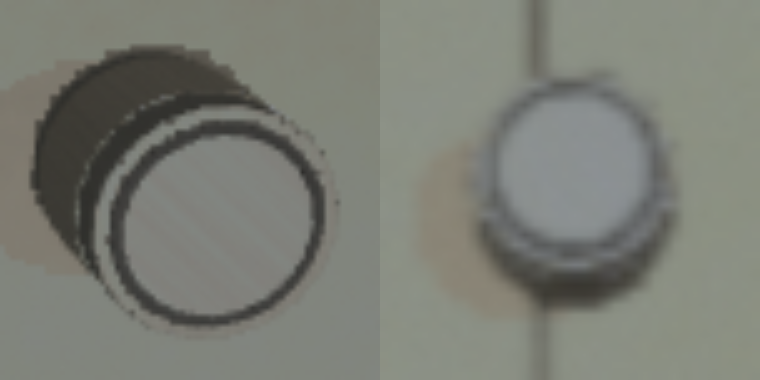

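The large tin's lid centre in w3 is at (438.6,234.8). The small tin's lid is a clean disc in the top view. The black facet of the bracket is the leg's side face, so the leg-top centre is nearer (236,139.5). I'll refine those.

```bash
python3 - <<'E'
from h import *
b,K,c,M=pickle.load(open("pics/w3.pkl","rb"))
p=lambda *a:np.array(a)/3.3+[205,80]
print("lt",cast([(438.6,234.8)],.063,K,c,M)[0,:2])
A=cast([p(85,185),p(33,88),p(155,160),p(100,52)],.005,K,c,M)[:,:2]
for i in(0,2): v=A[i+1]-A[i]; print("side yaw",np.degrees(np.arctan2(v[1],v[0])),np.linalg.norm(v))
F=(A[1]+A[3])/2;L=cast([p(103,196)],.055,K,c,M)[0,:2];v=F-L
print(F,L,np.linalg.norm(v),np.degrees(np.arctan2(v[1],v[0])))
E
```

```text
lt [ 0.43936649 -0.12396829]
side yaw 25.966367209723252 0.038792545453278746
side yaw 25.669493454405107 0.04244431506374695
[0.59309639 0.13514052] [0.55018761 0.11440965] 0.04765430613388215 25.786962394730118
```

Now I'll run the first kit.

```bash
cat > pp.py <<'E'
from h import *
TR={"sq":(np.array([.4795,-.3035]),np.radians(2.4)),"lo":(np.array([.4936,.308]),np.radians(6.0))}
def pp(name,xy,yaw,w,zg,tray,loc,yawp=None,H=.17):
    """grip object of width w across its local y at xy/yaw, TCP height zg; put grip point at tray-local loc"""
    c,ty=TR[tray]; T=c+np.array([[np.cos(ty),-np.sin(ty)],[np.sin(ty),np.cos(ty)]])@loc
    q0,q1=down(yaw-np.pi/2),down(ty-np.pi/2)
    xy=np.asarray(xy)
    bot.command_gripper(min(.085,w+.035)); bot.move_pose([*xy,H],q0); bot.servo_line([*xy,zg],rate=.2)
    bot.command_gripper(max(w-.01,0)); o=bot.observe(); print(name,"grip",round(o["opening"],4),round(o["grip_force"],1))
    if abs(o["opening"]-w)>.006: raise SystemExit("bad grip")
    bot.servo_line([*xy,H],rate=.2); bot.move_pose([*T,H],q1); print(" carry",round(bot.observe()["opening"],4))
    bot.servo_line([*T,zg+.05],rate=.25); bot.servo_line([*T,zg+.0045],rate=.06); bot.pause(.2); print(" force",bot.observe()["force"].round(1))
    bot.command_gripper(w+.018); bot.servo_line([*T,H],rate=.25); print(" t",bot.observe()["t"])
E
python3 - <<'E'
from pp import *
pp("large",(.4391,-.1238),0,.060,.018,"sq",(42,0)*np.array(.001))
pp("block",(.5665,.0075),np.radians(45),.040,.003,"sq",(-40,0)*np.array(.001))
bot.move_pose([.42,-.10,.28],down(-np.pi/2)); bot.pause(.3); shot("wrist","w4"); print(bot.observe()["t"])
E
```

```text
large grip 0.0556 61.7
 carry 0.055
 force [-5.1  3.8 11.5]
 t 12.9833
block grip 0.0299 0.0bad grip
```

The block's grip closed on nothing, so I'll open, go up and look.

```bash
python3 - <<'E'
from h import *
o=bot.observe(); print(o["tcp_pos"],rot(o["ee_rot"]).as_matrix()[:,1],o["force"],o["opening"],o["t"])
shot("scene","s1")
E
```

```text
[0.56657093 0.0075418  0.00316715] [ 7.07176945e-01 -7.07036589e-01  1.74118539e-04] [-0.65307258  0.01122828  0.1863068 ] 0.029912052528392227 15.875
```

View pics/s1.png

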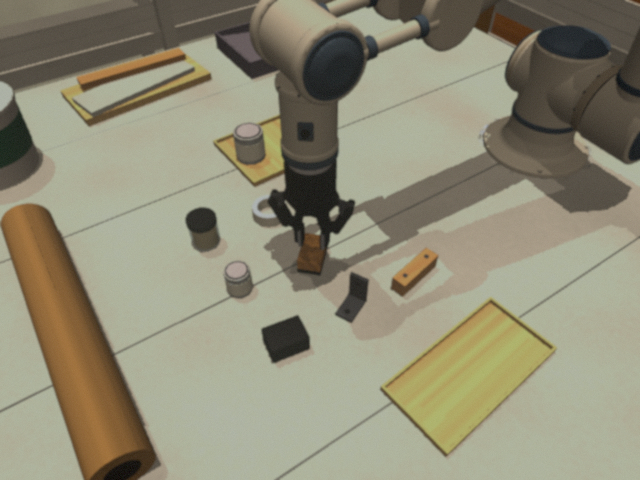

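The tin stands in the square tray. The fingers look to be around the block, and the reading may run low (55.6 mm on a 60 mm tin), so I'll close further.

```bash
python3 - <<'E'
from h import *
bot.command_gripper(.02); o=bot.observe(); print(o["opening"],o["grip_force"],o["tcp_pos"]); shot("wrist","w5")
E
```

```text
0.02018609891723196 0.0 [0.56645937 0.00751462 0.00293583]
```

View pics/w5.png

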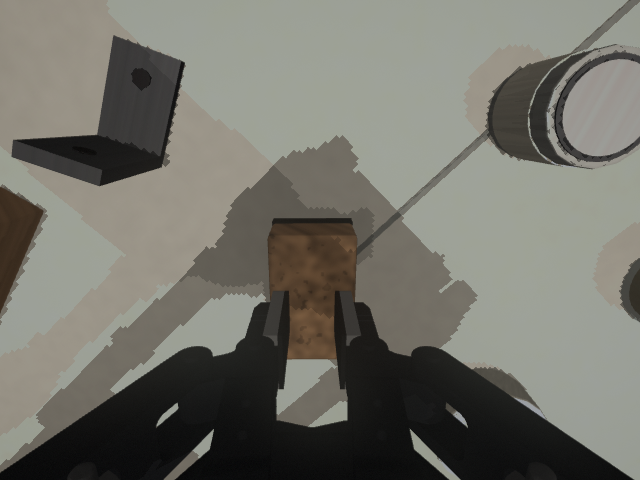

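The wrist view shows both fingers closed to 20 mm above the 40 mm wide block. The pad tips at (288,292) and (340,292) triangulate to about 40–50 mm behind the stated TCP, and w3 gives a similar figure. So the real fingertips are well short of the reported TCP. I'll measure the offset by touching bare bench gently.

```bash
python3 - <<'E'
from h import *
o=bot.observe()["tcp_pos"]
bot.command_gripper(.05); bot.servo_line([o[0],o[1],.12],rate=.25); bot.command_gripper(.03)
bot.move_pose([.45,.01,.06],down(-np.pi/2)); bot.servo_line([.45,.01,.012],rate=.15); bot.pause(.15)
f0=bot.observe()["force"][2]; z=.012
while z>-.055:
    z-=.002; bot.servo_line([.45,.01,z],rate=.04); o=bot.observe()
    if abs(o["force"][2]-f0)>3: break
print("contact cmd z",z,o["tcp_pos"],o["force"],f0,o["opening"],o["t"])
bot.servo_line([.45,.01,.02],rate=.2)
shot("scene","s2"); print(bot.observe()["t"])
E
```

```text
contact cmd z -0.03800000000000002 [ 0.45040771  0.00996986 -0.03577657] [-5.97531305  0.65436448 14.62474398] 0.36869538612174424 0.02987731975836952 25.2167
25.7083
```

Contact came at TCP z = −0.036, so the real tips sit about 36 mm behind the reported TCP. I'll lower the grasps to match, keeping body clearance for the worst case, and check the placed tin numerically.

```bash
sed -i 's/max(w-.01,0)/max(w-.02,0)/; s/if abs.*/if o["grip_force"]<20 or abs(o["opening"]-w)>.009: raise SystemExit("bad grip")/; s/H=.17/H=.13/' pp.py
cat > chk.py <<'E'
from h import *
def disc(n,box,z,thr=125):
    b,K,c,M=pickle.load(open(f"pics/{n}.pkl","rb")); u0,v0,u1,v1=box
    m=cv2.threshold(cv2.cvtColor(b,cv2.COLOR_BGR2GRAY)[v0:v1,u0:u1],thr,255,0)[1]
    for k in cv2.findContours(m,cv2.RETR_CCOMP,2)[0]:
        if cv2.contourArea(k)<80: continue
        P=cast(k[:,0]+[u0,v0],z,K,c,M)[:,:2].astype(np.float32)*1000
        (x,y),r=cv2.minEnclosingCircle(P); print(n,"ctr",round(x,1),round(y,1),"r",round(r,1),"fill",round(cv2.contourArea(P)/(3.14159*r*r),2))
E
python3 - <<'E'
from chk import *
bot.move_pose([.42,-.12,.24],down(-np.pi/2)); bot.pause(.25); shot("wrist","w4"); print(bot.observe()["t"])
E
```

```text
27.0167
```

View pics/w4.png

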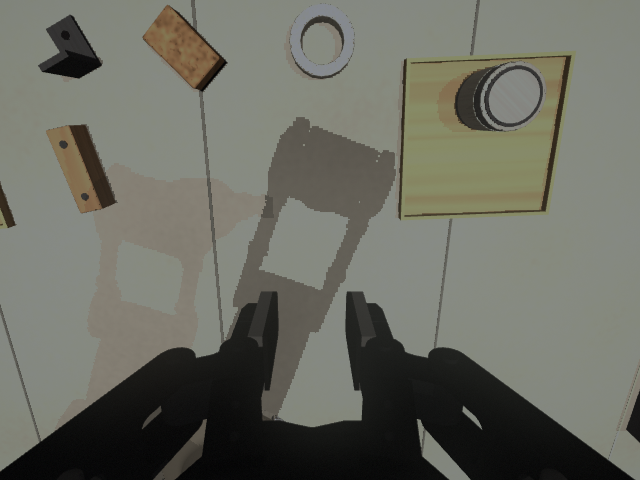

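The large tin stands upright in the tray with its lid centre at (512,97), and the block is at (185,47), apparently unmoved. I'll recompute both and continue.

```bash
python3 - <<'E'
from pp import *
b,K,c,M=pickle.load(open("pics/w4.pkl","rb"))
print("tin",cast([(512,97)],.067,K,c,M)[0,:2],"goal",TR["sq"][0]+[.042,.0018])
cr=cast([(168,6),(226,62),(201,90),(143,38)],.03,K,c,M)[:,:2]; print("block",cr.round(3),cr.mean(0))
pp("block",(.5665,.0075),np.radians(45),.040,-.026,"sq",(-40,0)*np.array(.001))
pp("small",(.6988,-.0075),0,.042,-.018,"lo",(12,0)*np.array(.001))
E
```

```text
tin [ 0.52043984 -0.29978826] goal [ 0.5215 -0.3017]
block [[ 0.601  0.015]
 [ 0.554 -0.036]
 [ 0.528 -0.009]
 [ 0.574  0.042]] [0.56434632 0.00315793]
block grip 0.0386 62.9
 carry 0.0385
 force [-3.9  3.2  9. ]
 t 34.7333
small grip 0.0407 61.5
 carry 0.0402
 force [-4.5 -2.3  9.2]
 t 42.8083
```

```bash
python3 - <<'E'
from pp import *
pp("cleat",(.4490,.1328),np.radians(11.9),.026,-.026,"lo",(-62,0)*np.array(.001))
pp("bracket",(.5505,.1145),np.radians(25.8),.030,-.012,"lo",(60,0)*np.array(.001))
bot.move_pose([.40,.16,.24],down(-np.pi/2)); bot.pause(.25); a=shot("wrist","w6")[0]
bot.move_pose([.40,-.16,.24],down(-np.pi/2)); bot.pause(.25); b=shot("wrist","w7")[0]; print(bot.observe()["t"])
cv2.imwrite("pics/m6.png",np.vstack([a[:300],b[:300]]))
E
```

```text
cleat grip 0.0244 60.8
 carry 0.0247
 force [-4.1 -1.5  8.6]
 t 49.55
bracket grip 0.029 59.3
 carry 0.0286
 force [-3.3 -1.5  7.4]
 t 56.3833
59.1583
```

View pics/m6.png

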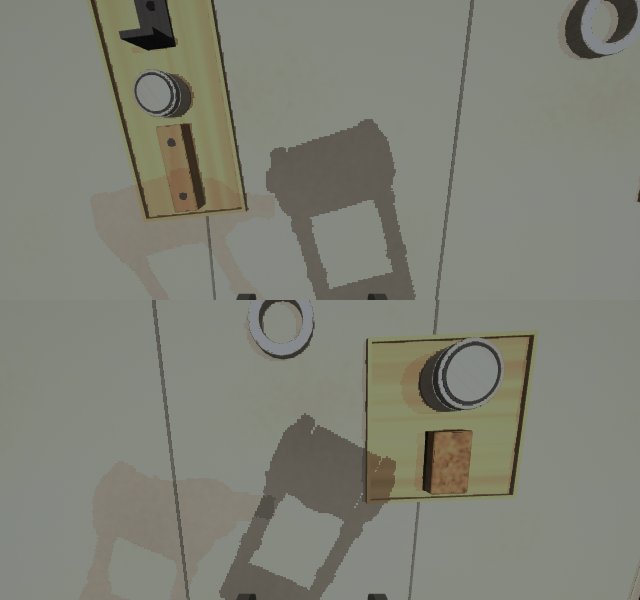

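Everything is upright in its tray. The cleat's near end (178–204,211) and the block's near end (430–468, v≈193 in the lower half) sit close to the near walls, and the bracket's far end is out of frame. I'll measure the gaps and look at the long tray from further out.

```bash
python3 - <<'E'
from pp import *
def loc(tr,P): c,t=TR[tr]; d=P[:,:2]-c; return (d@np.array([[np.cos(t),-np.sin(t)],[np.sin(t),np.cos(t)]])*1000).round(1)
b,K,c,M=pickle.load(open("pics/w6.pkl","rb"))
print("cleat holes",loc("lo",cast([(171,142),(183,196)],.034,K,c,M)),"near rim corners",loc("lo",cast([(147,217),(246,209)],.012,K,c,M)),"tin",loc("lo",cast([(156,93)],.051,K,c,M)))
b,K,c,M=pickle.load(open("pics/w7.pkl","rb"))
print("block top",loc("sq",cast([(434,131),(472,131),(468,192),(430,193)],.034,K,c,M)),"rim",loc("sq",cast([(366,40),(535,34),(514,194),(367,201)],.012,K,c,M)))
bot.move_pose([.48,.20,.24],down(-np.pi/2)); bot.pause(.25); a=shot("wrist","w8")[0];print(bot.observe()["t"])
E
```

```text
cleat holes [[-34.7   0.4]
 [-91.2   0.1]] near rim corners [[-114.7   55.1]
 [-117.1  -60.4]] tin [[10.9 -2. ]]
block top [[ -7.7  20.1]
 [ -9.2 -18.7]
 [-72.1 -20.6]
 [-71.6  20.2]] rim [[ 82.1  86.9]
 [ 80.8 -81.8]
 [-81.  -82.6]
 [-82.6  84.5]]
60.8417
```

View pics/w8.png

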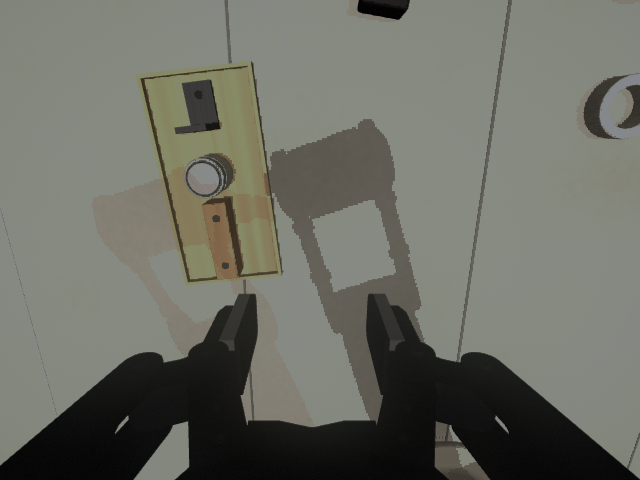

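All three lie in the long tray, with the bracket's foot end (182–212,81) clear of the far wall at v≈72. I'll check the cleat's near-end gap once more.

```bash
python3 - <<'E'
from pp import *
def loc(tr,P): c,t=TR[tr]; d=P[:,:2]-c; return (d@np.array([[np.cos(t),-np.sin(t)],[np.sin(t),np.cos(t)]])*1000).round(1)
b,K,c,M=pickle.load(open("pics/w8.pkl","rb"))
print("holes",loc("lo",cast([(216,218),(225,265)],.034,K,c,M)),"rim",loc("lo",cast([(139,76),(252,62),(282,272),(187,282)],.012,K,c,M)),"foot end",loc("lo",cast([(182,83),(212,80)],.009,K,c,M)))
b=pickle.load(open("pics/w6.pkl","rb"))[0]
cv2.imwrite("pics/c6.png",np.hstack([cv2.resize(b[110:225,130:255],(400,368),interpolation=cv2.INTER_CUBIC),cv2.resize(pickle.load(open("pics/w8.pkl","rb"))[0][190:290,175:283],(397,368),interpolation=cv2.INTER_CUBIC)]))
E
```

```text
holes [[-34.8  -0. ]
 [-90.7   0.1]] rim [[ 117.7   57.4]
 [ 118.4  -60.7]
 [-115.4  -60.9]
 [-116.4   57.2]] foot end [[106.9  15.7]
 [106.4 -16.1]]
```

View pics/c6.png

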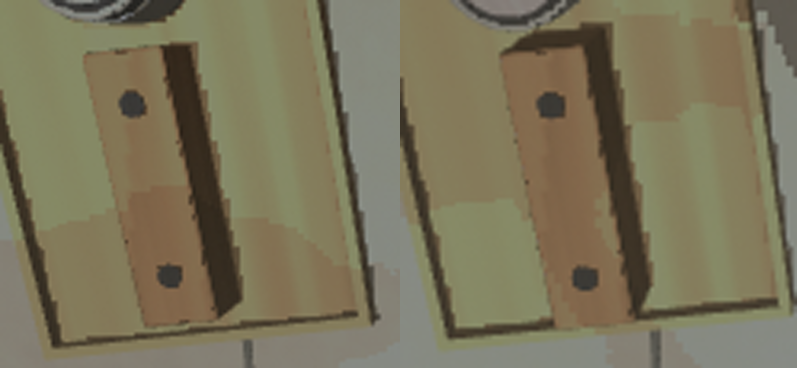

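The crop shows floor between the cleat's base corner (240,300) and the wall line (v≈318), a gap of about 5 mm, so it's inside and flat. I'll hand it in.

```bash
python3 -c "
from bench import bot
print(bot.close_job())"
```

```text
the job is handed in; nothing more can be done
None
```

Both kits are made up and the job is handed in at about 61 s of the 128 s allowed: all five items are upright inside their trays with nothing stacked, and I did not move the jar, tape roll or black case.

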